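# Find the filter cap that rocks and press it home

### The job

One of the four blue caps on the filter bank was not pushed home: press each cap near its edge with a fingertip until you find the one that rocks, then press that cap at its middle until it is fully home and level. Finish while still pressing down on that cap, holding it there; only press the caps, never lift one, and leave the bottle, beaker and spanner where they are.

Things in the scene. Friction and masses are not known exactly. Their poses are not given: they have to be found in the camera images.
- bank: Bench-top water-filter bank, fixed: blue base 120 x 370 x 30 mm high with a row of four upright white housings (56 mm diameter, 88 mm apart) under four identical blue caps. Origin: centre of its underside; y axis along the row (cap_1 at +y, then cap_2, cap_3, cap_4), z up. Housings differ in length: cap tops stand 105 to 125 mm above the counter, and height does not tell which cap is loose.
- cap_1: Cap 1 of four: blue, 64 mm diameter, ribbed rim, flat top, 26 mm deep. Origin: centre of the top face (white dot); z up. A cap that is home is solid wherever pressed (gives under 1.5 mm). The loose one sits level when left alone, but a fingertip pressing 3 N or more 15 to 25 mm from its centre tips it 0.08 to 0.18 rad to that side (that edge sinks 2 mm or more); let go, it springs level.
- seat_1 (a joint): How far cap 1 has been pushed down from where it was found, m: 0 at the start for every cap, negative if pulled up. A cap already home cannot go down. The loose cap goes down from about 9 N, stays where it is left, and is fully home, solid and level at about 0.006: press within 5 mm of its centre with 16 to 22 N (a hard press near its edge may leave it tilted or part way).
- cap_2: Cap 2 of four: blue, 64 mm diameter, ribbed rim, flat top, 26 mm deep. Origin: centre of the top face (white dot); z up. A cap that is home is solid wherever pressed (gives under 1.5 mm). The loose one sits level when left alone, but a fingertip pressing 3 N or more 15 to 25 mm from its centre tips it 0.08 to 0.18 rad to that side (that edge sinks 2 mm or more); let go, it springs level.
- seat_2 (a joint): How far cap 2 has been pushed down from where it was found, m: 0 at the start for every cap, negative if pulled up. A cap already home cannot go down. The loose cap goes down from about 9 N, stays where it is left, and is fully home, solid and level at about 0.006: press within 5 mm of its centre with 16 to 22 N (a hard press near its edge may leave it tilted or part way).
- cap_3: Cap 3 of four: blue, 64 mm diameter, ribbed rim, flat top, 26 mm deep. Origin: centre of the top face (white dot); z up. A cap that is home is solid wherever pressed (gives under 1.5 mm). The loose one sits level when left alone, but a fingertip pressing 3 N or more 15 to 25 mm from its centre tips it 0.08 to 0.18 rad to that side (that edge sinks 2 mm or more); let go, it springs level.
- seat_3 (a joint): How far cap 3 has been pushed down from where it was found, m: 0 at the start for every cap, negative if pulled up. A cap already home cannot go down. The loose cap goes down from about 9 N, stays where it is left, and is fully home, solid and level at about 0.006: press within 5 mm of its centre with 16 to 22 N (a hard press near its edge may leave it tilted or part way).
- cap_4: Cap 4 of four: blue, 64 mm diameter, ribbed rim, flat top, 26 mm deep. Origin: centre of the top face (white dot); z up. A cap that is home is solid wherever pressed (gives under 1.5 mm). The loose one sits level when left alone, but a fingertip pressing 3 N or more 15 to 25 mm from its centre tips it 0.08 to 0.18 rad to that side (that edge sinks 2 mm or more); let go, it springs level.
- seat_4 (a joint): How far cap 4 has been pushed down from where it was found, m: 0 at the start for every cap, negative if pulled up. A cap already home cannot go down. The loose cap goes down from about 9 N, stays where it is left, and is fully home, solid and level at about 0.006: press within 5 mm of its centre with 16 to 22 N (a hard press near its edge may leave it tilted or part way).
- bottle: Amber bottle with white cap, 60 mm diameter, 150 mm tall, loose on the counter beyond one end of the bank. Origin: centre of its underside.
- beaker: Clear plastic beaker, 70 mm diameter, 85 mm tall, loose on the counter beyond the other end. Origin: centre of its underside.
- spanner: Steel spanner, 150 mm long, lying on the counter on the robot's side of the bank. Origin near its middle.

How it is judged:
On the way, in this order (a step that is already met when the one before it is completed fails the run):
1. the loose cap is found: it rocks under a fingertip pressed off its centre (((angle between cap_1's own z axis and vertical above 0.04 rad and contact force between the fingers and cap_1 above 0.3 N) or (angle between cap_2's own z axis and vertical above 0.04 rad and contact force between the fingers and cap_2 above 0.3 N) or (angle between cap_3's own z axis and vertical above 0.04 rad and contact force between the fingers and cap_3 above 0.3 N) or (angle between cap_4's own z axis and vertical above 0.04 rad and contact force between the fingers and cap_4 above 0.3 N))), for 0.05 s.
2. the loose cap is pressed fully home and level (((value of joint seat_1 above 0.0047 m and angle between cap_1's own z axis and vertical below 0.06 rad) or (value of joint seat_2 above 0.0047 m and angle between cap_2's own z axis and vertical below 0.06 rad) or (value of joint seat_3 above 0.0047 m and angle between cap_3's own z axis and vertical below 0.06 rad) or (value of joint seat_4 above 0.0047 m and angle between cap_4's own z axis and vertical below 0.06 rad))), for 0.2 s.
At the end, for the whole second after the job is handed in: The loose cap is at least 4.7 mm lower than it was found (its full way is about 6 mm) and within 0.06 rad of level, and the fingers still press on it with more than 1.5 N (((value of joint seat_1 above 0.0047 m and angle between cap_1's own z axis and vertical below 0.06 rad and contact force between the fingers and cap_1 above 1.5 N) or (value of joint seat_2 above 0.0047 m and angle between cap_2's own z axis and vertical below 0.06 rad and contact force between the fingers and cap_2 above 1.5 N) or (value of joint seat_3 above 0.0047 m and angle between cap_3's own z axis and vertical below 0.06 rad and contact force between the fingers and cap_3 above 1.5 N) or (value of joint seat_4 above 0.0047 m and angle between cap_4's own z axis and vertical below 0.06 rad and contact force between the fingers and cap_4 above 1.5 N))); the arm keeps its last pose, push and grip.
It fails at once if a cap lifted by more than 3 mm (value of joint any of seat_1, seat_2, seat_3, seat_4 below -0.003 m).
It fails at once if the bottle moved or lifted by more than 30 mm, or tipped over (distance of bottle from where it was at the start of the episode above 0.03 m or angle between bottle's own z axis and vertical above 0.4 rad).
It fails at once if the beaker moved or lifted by more than 30 mm, or tipped over (distance of beaker from where it was at the start of the episode above 0.03 m or angle between beaker's own z axis and vertical above 0.4 rad).
It fails at once if the spanner moved or lifted by more than 30 mm, or tipped over (distance of spanner from where it was at the start of the episode above 0.03 m).
It also fails if it takes over 42 s, if anything falls off the work surface, if the arm or the gripper's body presses on something with over 40 N, if the wrist force passes 120 N, or if a joint passes its speed limit or range.

### The arm

A 6-joint arm with a two-finger parallel gripper is mounted at the origin on the work surface. World frame = base frame: x ahead of the robot, y to its left, z up, the work surface at z = 0. Lengths are in m, angles in rad, forces in N, time in s.
With the tool pointing down it reaches from about 0.3 to 0.85 m from the base axis. Payload 5.4 kg.
Tool frame: the origin (TCP) lies midway between the tips of the shut fingers; the grasp point (between the pads) lies manip.grip_depth behind it (manip.grip_depth is the distance from the TCP to the grasp point, in m); z points along the fingers, y is the direction in which the jaws open and shut (so a half turn about z gives the same grasp; the last joint's range is limited). The gripper opens to 85 mm and grips with 20 to 120 N. Pads are 22 mm wide; open, the fingers measure 114 mm over their backs; the gripper's body (76 mm by 85 mm) begins 54 mm behind the grasp point. The pads swing forward as they close: fully open they stand 13 mm farther back than shut.
Start: joints at [0.98, 0.158, 1.597, -0, 1.386, -0.21], TCP at [0.214, 0.534, 0.231] pointing down, gripper open.
Joint ranges: [-2.91, 2.91], [-0.94, 2.29], [0.18, 2.7], [-1.29, 4.43], [0.17, 2.64], [-3, 3]. Speed limits (rad/s): [2.57, 2.57, 3.14, 3.14, 3.14, 3.14].

### API

Orientations are given as [roll, pitch, yaw] about the fixed x, y, z axes, in that order (R = Rz(yaw) Ry(pitch) Rx(roll)).
In Python, from bench import state, get_image, get_calibration, order, search_frame, regions_of, mark_of, manip gives the robot as it stands.
- The arm moves only by the shell command python3 -m creep 'ROWS' [OPENING] [FORCE]. ROWS is JSON, a list of rows, each a list of 2 entries, a list of its own where there are three numbers: the shift along the world's x, y, z in m, then the turn about the world's z in degrees. In form: [[[dx, dy, dz], spin], ...]. A call has exactly 5 rows; each row shifts and turns the commanded pose from where the row before left it; what a row does not reach is not made up. A row lasts 1/8 s, in which the tool goes at most 62.5 mm and 10.7 degrees, less where a joint would pass 70% of its speed; a pose out of reach is approached as far as the arm can. A call is refused whole if a number of a shift passes 0.0625 or a number of a turn 10.7, either way. A call with a gripper value outside its range is refused whole. OPENING is the closure, from -1 (fully open) to 1 (shut), set as the call begins (- or left out, the last holds). The fingers move at their own pace and stop on an object; FORCE is the grip in N (left out, the last holds). Time passes only in rows, so rows that do not move let the fingers close, or fill a call up. It gives the time, the measured TCP pose, the force and the opening at its end, in the units of the state.
- state(): the state, without advancing time (a new reading comes with each control period).
- get_image(name): name is "scene" or "top" or "wrist"; returns the picture (400x640x3 uint8, red, green, blue); there is no depth.
- get_calibration(name): a dict with "intrinsics" (3x3 intrinsics, pixels), "rvec" (rotation vector, rad) and "tvec" (3), from world to camera coordinates, as OpenCV has them; the wrist camera has in their place "mount" (4x4, takes a point from camera to tool coordinates, whose origin is the TCP and whose axes are the flange's). Camera axes: x right, y down, z forward; pixel columns grow to the right and rows downward; lengths in m; the calibration is good to about 2 mm. The wrist camera is an equidistant fisheye: a pixel r from the principal point sees the ray r / f radians off the axis. A picture is of the moment at which its call begins: read the wrist's pose just before it. get_calibration takes no time and is no camera call.
- order.sign_off(): hands the job in, once; it reports no verdict.
Trained networks look in the newest picture that a camera, given by its name, has taken for a name from the list of things; names that differ only in an ending like _2 or _b are one class to them, and where a whole thing is asked for, a point or a joint stands for the part that bears it (a point fixed in the world has none). Each returns a list of dicts, best first, with "confidence" (0 to 1); they miss things now and then, are a little off and sometimes report something else, mostly with a low value. They report only what shows in the picture. A call takes as long as a camera call.
- search_frame(target, camera): "bbox" ([left, top, right, bottom] in pixels, round what is visible of it).
- regions_of(target, camera): "region" (400x640 bool, what is visible of it) and "bbox" ([left, top, right, bottom] in pixels, round what is visible of it).
- mark_of(target, camera): "uv" ([column, row] in pixels: a listed point, or the origin of a listed thing).
The state is a dict: "time_s": time; "joint_pos": joint angles; "joint_velocities": joint speeds; "joint_torque": joint torques, N m; "tool_pos": TCP position; "ee_rot": TCP orientation; "ft_force": force on the tool from outside, world axes, zero at the start; "ft_torque": the same for the moment, N m; "grip_width": finger opening in m.
Only numpy, scipy, OpenCV 4.12 (cv2) and the standard library are available. Lean on these libraries where they do the work, as an engineer would, in place of code of your own. Each camera call takes 0.05 s, during which the arm holds its last target. There are 200 camera calls.

## Working session

There is one attempt and no reset: what is moved stays moved. The work goes in short steps, Python scripts to look and compute and a shell command to move; the robot and the scene stay as the last step left them, time stands still between calls to the robot, and variables do not carry over. Pictures are saved under pics/ and viewed, about 8 in all and at most 12, crops included, and the job is handed in when it is done.

```bash
mkdir -p pics; cat > h.py <<'E'
import numpy as np, cv2
from bench import *
def cam(n):
    c=get_calibration(n); R=cv2.Rodrigues(np.array(c['rvec'],float))[0]
    return np.array(c['intrinsics'],float),R,np.array(c['tvec'],float).ravel()
def ray(n,uv):
    K,R,t=cam(n); d=R.T@np.linalg.inv(K)@np.array([uv[0],uv[1],1.]); o=-R.T@t
    return o,d/np.linalg.norm(d)
def atz(n,uv,z):
    o,d=ray(n,uv); return o+d*(z-o[2])/d[2]
def proj(n,p):
    K,R,t=cam(n); q=K@(R@np.array(p)+t); return q[:2]/q[2]
def tri(a,b):
    A=np.zeros((3,3));B=np.zeros(3)
    for o,d in (a,b):
        M=np.eye(3)-np.outer(d,d);A+=M;B+=M@o
    p=np.linalg.solve(A,B); return p,[np.linalg.norm((np.eye(3)-np.outer(d,d))@(p-o)) for o,d in (a,b)]
def save(n,f):
    im=get_image(n); cv2.imwrite('pics/'+f,cv2.cvtColor(im,cv2.COLOR_RGB2BGR)); return im
E
python3 - <<'E'
from h import *
for n in('top','scene'):
    save(n,n+'0.png')
    for k in('cap_1','bottle','beaker','spanner'):
        print(n,k,[(np.round(m['uv'],1).tolist(),round(m['confidence'],2)) for m in mark_of(k,n)])
s=state();print({k:np.round(v,3).tolist() for k,v in s.items()}, manip.grip_depth)
for n in('top','scene'): print(n,ray(n,(320,200)))
E
```

```text
top cap_1 [([415.6, 197.7], 0.92), ([285.4, 171.4], 0.85), ([330.6, 182.7], 0.76), ([373.3, 189.2], 0.7)]
top bottle [([235.4, 164.1], 0.88)]
top beaker [([467.7, 213.8], 0.65)]
top spanner [([360.2, 254.2], 0.62)]
scene cap_1 [([283.5, 173.7], 0.82), ([311.3, 201.4], 0.77), ([345.5, 230.0], 0.64), ([253.2, 148.8], 0.57)]
scene bottle [([380.1, 308.9], 0.9)]
scene beaker [([213.4, 151.7], 0.92)]
scene spanner [([325.0, 168.8], 0.61)]
{'time_s': 0.5, 'joint_pos': [0.98, 0.158, 1.597, 0.0, 1.386, -0.21], 'joint_velocities': [-0.0, -0.001, 0.001, 0.0, 0.001, 0.0], 'joint_torque': [-0.0, -39.565, -33.139, -0.0, 0.002, -0.0], 'tool_pos': [0.214, 0.534, 0.231], 'ee_rot': [-3.142, -0.0, 2.761], 'ft_force': [0.117, -0.492, 0.876], 'ft_torque': [-0.031, -0.009, -0.018], 'grip_width': 0.085} 0.0187
top (array([0.37963298, 0.01429048, 0.96204817]), array([ 0.21433321,  0.04305589, -0.97581118]))
scene (array([0.95066579, 0.39342218, 0.95008791]), array([-0.36853558, -0.35481385, -0.85923725]))
```

```bash
python3 -c "
import cv2,numpy as np
cv2.imwrite('pics/both.png',cv2.resize(np.vstack([cv2.imread('pics/top0.png'),cv2.imread('pics/scene0.png')]),(480,600)))"
```

```text
(no output)
```

View pics/both.png

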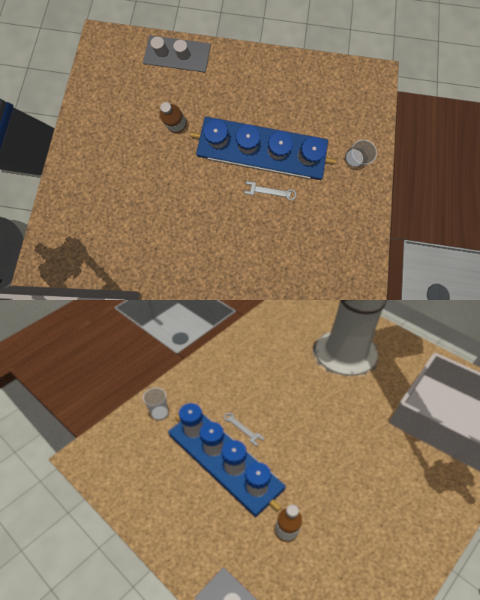

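Top view: the bank runs left to right with caps at about (285,171), (331,183), (373,189) and (416,198). The bottle is beyond the left end, the beaker beyond the right, and the spanner on the robot's side. Next I triangulate.

```bash
python3 - <<'E'
from h import *
def dot(f,uv):
    im=cv2.imread('pics/'+f).astype(float); u,v=map(int,np.round(uv)); r=6
    w=im[v-r:v+r+1,u-r:u+r+1,2]; w=np.clip(w-np.percentile(w,50)-50,0,None)  # red channel: white dot vs blue
    y,x=np.mgrid[v-r:v+r+1,u-r:u+r+1]
    return np.array([(w*x).sum(),(w*y).sum()])/w.sum() if w.sum() else np.array(uv)
T=[(285.4,171.4),(330.6,182.7),(373.3,189.2),(415.6,197.7)]
S=[(345.5,230),(311.3,201.4),(283.5,173.7),(253.2,148.8)]
P=[]
for a,b in zip(T,S):
    a2,b2=dot('top0.png',a),dot('scene0.png',b)
    p,e=tri(ray('top',a2),ray('scene',b2)); P.append(p); print(a2.round(1),b2.round(1),p.round(4),np.round(e,4))
P=np.array(P); print(np.linalg.norm(np.diff(P[:,:2],axis=0),axis=1))
d=P[0]-P[3]; print('row dir deg',np.degrees(np.arctan2(d[1],d[0])))
for k,a,b in(('bottle',(235.4,164.1),(380.1,308.9)),('beaker',(467.7,213.8),(213.4,151.7)),('spanner',(360.2,254.2),(325,168.8))):
    print(k,tri(ray('top',a),ray('scene',b)))
E
```

```text
[286.9 173.6] [343.9 230.1] [0.6096 0.1256 0.1127] [0.0007 0.0007]
[330.3 180.8] [311.6 199.5] [0.6055 0.0376 0.1205] [0.0006 0.0006]
[374.  189.6] [281.4 174.4] [ 0.6016 -0.0505  0.115 ] [0.0006 0.0006]
[418.5 197.5] [253.2 148.7] [ 0.5975 -0.1383  0.1179] [0.0009 0.0009]
[0.08813012 0.08811989 0.08798316]
row dir deg 87.3619321266216
bottle (array([0.64545687, 0.25831219, 0.00175811]), [np.float64(0.00037491083069893943), np.float64(0.00037491083069894366)])
beaker (array([ 0.61213734, -0.27876373, -0.00994073]), [np.float64(0.003911335640755398), np.float64(0.0039113356407554116)])
spanner (array([ 0.48132615, -0.04446935,  0.0121668 ]), [np.float64(0.002709031004140465), np.float64(0.002709031004140488)])
```

```bash
python3 -m creep '[[[0.0374,-0.0409,0],2],[[0.0374,-0.0409,0],2],[[0.0374,-0.0409,0],2],[[0.0374,-0.0409,0],2],[[0.0374,-0.0409,0],2]]' 1 40; python3 -m creep '[[[0.0374,-0.0409,0],2],[[0.0374,-0.0409,-0.01],2],[[0.0374,-0.0409,-0.02],2],[[0.0374,-0.0409,-0.03],2],[[0.0374,-0.0409,-0.03],1]]'; python3 -m creep '[[[0,0,-0.015],0],[[0,0,0],0],[[0,0,0],0],[[0,0,0],0],[[0,0,0],0]]'
```

```text
time_s: 1.12
tool_pos: [0.4017, 0.3279, 0.2315]
ee_rot: [3.141, 0.0, 2.937]
ft_force: [-0.1, 0.8, -0.1]
grip_width: -0.0002
time_s: 1.75
tool_pos: [0.5884, 0.124, 0.1413]
ee_rot: [3.141, 0.001, 3.093]
ft_force: [0.7, 0.9, -0.2]
grip_width: 0.0
time_s: 2.38
tool_pos: [0.5873, 0.1261, 0.1278]
ee_rot: [3.141, 0.002, 3.093]
ft_force: [-0.6, -0.6, 0.3]
grip_width: -0.0001
```

```bash
python3 -m creep '[[[0,0,-0.004],0],[[0,0,-0.003],0],[[0,0,-0.002],0],[[0,0,-0.001],0],[[0,0,0],0]]'; python3 -m creep '[[[0,0,-0.001],0],[[0,0,-0.001],0],[[0,0,-0.001],0],[[0,0,0],0],[[0,0,0],0]]';  python3 -m creep '[[[0,0,-0.001],0],[[0,0,-0.001],0],[[0,0,0],0],[[0,0,0],0],[[0,0,0],0]]'
```

```text
time_s: 3.0
tool_pos: [0.5871, 0.1254, 0.1167]
ee_rot: [-3.142, -0.0, 3.092]
ft_force: [0.5, 0.1, -0.9]
grip_width: -0.0003
time_s: 3.62
tool_pos: [0.5871, 0.1255, 0.1138]
ee_rot: [3.142, 0.0, 3.092]
ft_force: [0.1, 0.1, -0.2]
grip_width: 0.0002
time_s: 4.25
tool_pos: [0.5871, 0.1255, 0.1118]
ee_rot: [3.142, -0.0, 3.092]
ft_force: [0.1, 0.0, 0.8]
grip_width: -0.0
```

```bash
python3 -m creep '[[[0,0,-0.001],0],[[0,0,0],0],[[0,0,0],0],[[0,0,0],0],[[0,0,0],0]]'; python3 -m creep '[[[0,0,-0.001],0],[[0,0,0],0],[[0,0,0],0],[[0,0,0],0],[[0,0,0],0]]'
```

```text
time_s: 4.88
tool_pos: [0.5866, 0.1256, 0.111]
ee_rot: [-3.142, -0.001, 3.093]
ft_force: [-4.6, -0.0, 4.8]
grip_width: -0.0
time_s: 5.5
tool_pos: [0.5862, 0.1256, 0.1101]
ee_rot: [-3.141, -0.002, 3.093]
ft_force: [-6.3, -0.6, 7.1]
grip_width: 0.0002
```

```bash
python3 - <<'E'
from h import *
im=save('scene','s1.png'); w=save('wrist','w1.png')
c=cv2.cvtColor(im[110:290,220:420],cv2.COLOR_RGB2BGR)
w=cv2.cvtColor(w,cv2.COLOR_RGB2BGR)
c=cv2.resize(c,None,fx=2,fy=2,interpolation=3)
w=cv2.resize(w,(384,240))
o=np.zeros((600,400,3),np.uint8);o[:360]=c;o[360:,:384]=w
cv2.imwrite('pics/c1.png',o)
E
```

```text
(no output)
```

View pics/c1.png

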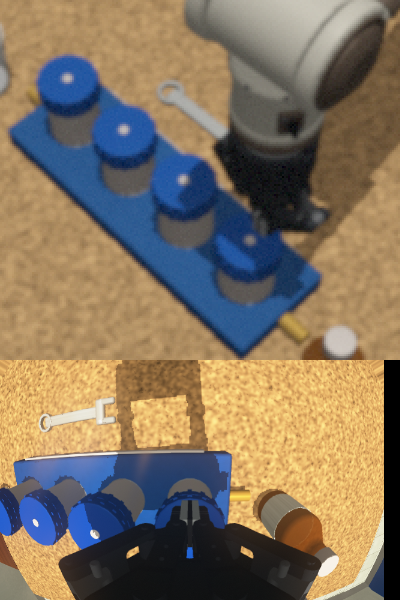

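```bash
python3 -m creep '[[[0,0,0.015],0],[[0,0,0.015],0],[[-0.002,-0.044,0],0],[[-0.002,-0.044,0],0],[[0,0,-0.01],0]]'; python3 -m creep '[[[0,0,-0.005],0],[[0,0,-0.0025],0],[[0,0,-0.001],0],[[0,0,0],0],[[0,0,0],0]]'; for i in 1 2; do python3 -m creep '[[[0,0,-0.001],0],[[0,0,0],0],[[0,0,0],0],[[0,0,0],0],[[0,0,0],0]]'; done
```

```text
time_s: 6.22
tool_pos: [0.5849, 0.0347, 0.1319]
ee_rot: [-3.141, 0.005, 3.089]
ft_force: [-0.6, 0.4, 0.9]
grip_width: -0.0001
time_s: 6.85
tool_pos: [0.5833, 0.0377, 0.1215]
ee_rot: [3.142, 0.0, 3.093]
ft_force: [0.8, 0.8, 0.5]
grip_width: 0.0003
time_s: 7.48
tool_pos: [0.5831, 0.0374, 0.1203]
ee_rot: [-3.142, 0.0, 3.092]
ft_force: [-0.7, 0.3, 1.1]
grip_width: 0.0001
time_s: 8.1
tool_pos: [0.5832, 0.0374, 0.1198]
ee_rot: [-3.141, 0.0, 3.092]
ft_force: [-2.2, 1.1, 6.2]
grip_width: -0.0001
```

```bash
python3 -m creep '[[[0,0,-0.001],0],[[0,0,0],0],[[0,0,0],0],[[0,0,0],0],[[0,0,0],0]]'
```

```text
time_s: 8.72
tool_pos: [0.5833, 0.0374, 0.1197]
ee_rot: [-3.141, 0.0, 3.093]
ft_force: [-4.9, 1.3, 11.4]
grip_width: -0.0002
```

```bash
python3 -m creep '[[[0,0,0.0175],0],[[0.002,0.044,0],0],[[0.002,0.044,0],0],[[0,0,-0.01],0],[[0,0,-0.008],0]]'; python3 -m creep '[[[0,0,-0.004],0],[[0,0,-0.002],0],[[0,0,0],0],[[0,0,0],0],[[0,0,0],0]]'; for i in 1 2 3; do python3 -m creep '[[[0,0,-0.001],0],[[0,0,0],0],[[0,0,0],0],[[0,0,0],0],[[0,0,0],0]]'; done
```

```text
time_s: 9.35
tool_pos: [0.587, 0.1251, 0.1173]
ee_rot: [-3.141, -0.0, 3.093]
ft_force: [-0.1, -0.3, 0.2]
grip_width: 0.0001
time_s: 9.98
tool_pos: [0.5873, 0.1254, 0.1121]
ee_rot: [3.142, 0.001, 3.092]
ft_force: [-0.3, -0.4, 0.2]
grip_width: -0.0
time_s: 10.6
tool_pos: [0.5868, 0.1255, 0.1109]
ee_rot: [-3.142, -0.001, 3.093]
ft_force: [-5.4, -0.1, 6.0]
grip_width: -0.0001
time_s: 11.22
tool_pos: [0.5863, 0.1256, 0.11]
ee_rot: [-3.142, -0.002, 3.093]
ft_force: [-7.5, -0.1, 7.7]
grip_width: -0.0002
time_s: 11.85
tool_pos: [0.5862, 0.1256, 0.109]
ee_rot: [-3.141, -0.002, 3.093]
ft_force: [-7.2, -0.8, 8.8]
grip_width: -0.0001
```

Cap 1 rocks: the edge sank about 2.9 mm at 6–9 N and sprang back level between the two tests, while cap 2 stalled. Next I press cap 1 at its middle.

```bash
python3 -m creep '[[[0,0,0.012],0],[[0.0113,0,0],0],[[0.011,0,0],0],[[0,0,-0.006],0],[[0,0,-0.002],0]]'; python3 -m creep '[[[0,0,-0.001],0],[[0,0,-0.001],0],[[0,0,-0.001],0],[[0,0,0],0],[[0,0,0],0]]'; python3 -m creep '[[[0,0,-0.001],0],[[0,0,-0.001],0],[[0,0,0],0],[[0,0,0],0],[[0,0,0],0]]'
```

```text
time_s: 12.48
tool_pos: [0.6088, 0.1254, 0.1114]
ee_rot: [-3.141, -0.002, 3.092]
ft_force: [-0.9, 0.0, 0.6]
grip_width: -0.0003
time_s: 13.1
tool_pos: [0.6097, 0.1256, 0.111]
ee_rot: [3.142, 0.001, 3.093]
ft_force: [-2.6, 0.9, 5.8]
grip_width: -0.0002
time_s: 13.72
tool_pos: [0.6098, 0.1256, 0.1095]
ee_rot: [3.141, 0.001, 3.093]
ft_force: [-2.9, 0.6, 7.6]
grip_width: -0.0002
```

```bash
python3 -m creep '[[[0,0,-0.001],0],[[0,0,-0.001],0],[[0,0,-0.001],0],[[0,0,0],0],[[0,0,0],0]]'; python3 -m creep '[[[0,0,-0.001],0],[[0,0,0],0],[[0,0,-0.001],0],[[0,0,0],0],[[0,0,0],0]]'
```

```text
time_s: 14.35
tool_pos: [0.6096, 0.1256, 0.1065]
ee_rot: [3.142, 0.001, 3.093]
ft_force: [-3.9, 0.7, 9.0]
grip_width: 0.0003
time_s: 14.98
tool_pos: [0.6094, 0.1255, 0.106]
ee_rot: [-3.141, -0.0, 3.093]
ft_force: [-9.2, -0.5, 17.1]
grip_width: -0.0
```

```bash
python3 -m creep '[[[0,0,-0.0007],0],[[0,0,0],0],[[0,0,0],0],[[0,0,0],0],[[0,0,0],0]]'; python3 - <<'E'
from h import *
im=save('scene','s2.png'); w=save('wrist','w2.png')
f=lambda a:cv2.cvtColor(cv2.resize(a,None,fx=4,fy=4,interpolation=3),cv2.COLOR_RGB2BGR)
cv2.imwrite('pics/c2.png',np.hstack([f(im[190:280,300:390]),f(w[210:300,265:355])]))
print(np.round(state()['ft_torque'],2))
E
```

```text
time_s: 15.6
tool_pos: [0.6094, 0.1256, 0.1059]
ee_rot: [-3.141, -0.0, 3.093]
ft_force: [-11.7, -0.5, 20.6]
grip_width: 0.0001
[-0.14  1.98 -0.03]
```

View pics/c2.png

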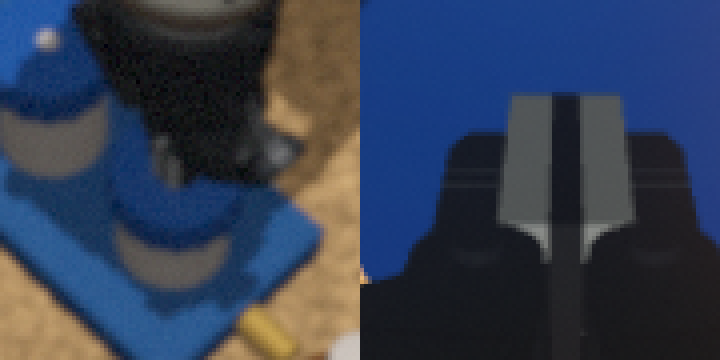

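Stalled at z = 0.106 with 20 N, about 5.5 mm down. The view shows the fingers centred on the cap. Now a light edge check of the same cap where it rocked before, then back to the centre to hold.

```bash
python3 -m creep '[[[0,0,0.0087],0],[[-0.011,0,0],0],[[-0.011,0,0],0],[[0,0,-0.0035],0],[[0,0,0],0]]'; for i in 1 2 ; do python3 -m creep '[[[0,0,-0.001],0],[[0,0,0],0],[[0,0,0],0],[[0,0,0],0],[[0,0,0],0]]'; done
```

```text
time_s: 16.32
tool_pos: [0.5868, 0.1254, 0.1065]
ee_rot: [-3.142, -0.001, 3.092]
ft_force: [-0.7, -0.1, -0.2]
grip_width: 0.0006
time_s: 16.95
tool_pos: [0.5875, 0.1255, 0.1063]
ee_rot: [3.142, 0.0, 3.092]
ft_force: [0.0, -0.5, -0.4]
grip_width: -0.0
time_s: 17.58
tool_pos: [0.5875, 0.1255, 0.1058]
ee_rot: [-3.142, 0.0, 3.092]
ft_force: [-2.2, -0.1, 6.1]
grip_width: -0.0002
```

```bash
python3 -m creep '[[[0,0,0.0035],0],[[0.011,0,0],0],[[0.011,0,0],0],[[0,0,-0.002],0],[[0,0,-0.001],0]]'; python3 -m creep '[[[0,0,-0.001],0],[[-0.0005,0,-0.001],0],[[-0.0005,0,-0.001],0],[[0,0,-0.0005],0],[[0,0,0],0]]';  python3 -m creep '[[[0,0,0],0],[[0,0,0],0],[[0,0,0],0],[[0,0,0],0],[[0,0,0],0]]'
```

```text
time_s: 18.2
tool_pos: [0.61, 0.1254, 0.106]
ee_rot: [-3.142, 0.001, 3.092]
ft_force: [-0.5, -0.4, 4.6]
grip_width: -0.0002
time_s: 18.82
tool_pos: [0.6101, 0.1254, 0.1058]
ee_rot: [-3.141, 0.004, 3.093]
ft_force: [-3.7, -1.4, 15.4]
grip_width: -0.0003
time_s: 19.45
tool_pos: [0.6101, 0.1254, 0.1058]
ee_rot: [-3.141, 0.004, 3.093]
ft_force: [-3.0, -0.7, 15.5]
grip_width: -0.0
```

The press is steady at 15.5 N, centred, with no further sinking, so I hand in.

```bash
python3 -c "
from bench import order; print(order.sign_off())"
```

```text
the job is handed in; nothing more can be done
None
```

Cap 1, next to the bottle, was the loose one. I pressed it home at its middle, and the job is handed in with the fingers still holding it down.

- **Finding it:** Pressed 22 mm off centre, cap 1 sank about 2.9 mm under 6–9 N and sprang back level between two tests. Cap 2 stalled within about 0.6 mm at 11 N. I did not test caps 3 and 4, since cap 1's rocking was clear and repeatable.
- **Seating it:** I pressed at the middle with up to about 20 N. It went down roughly 5.5 mm and then stopped.
- **Last checks:** The edge that had rocked was solid at the new height, about 0.106 m, under 6 N. The final centred hold was steady at 15.5 N, with no more sinking, at 19.5 s. That is just under the 16 N minimum given for seating, but the seating press had already passed it.
- **What fell short:** The 5.5 mm is from the arm's own position readings and good to about 0.4 mm. The camera close-ups were too coarse to confirm tilt. A sideways force of up to 12 N showed during the hard press. Cap 2 showed one too, so I put it down to arm flex and eased it to 3 N for the hold.
- **Bottle, beaker and spanner:** I kept clear of them throughout, but did not measure their positions again afterwards.

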